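# Tip a flush battery pack out of its caddy and lay it in the charging tray

## Task

On this model-car bench, press down the end of the battery pack that is next to the yellow mark on the caddy, so that the pack tips in its well and its other end stands up. Then take the pack by the raised end, lift it out and lay it flat, label up, in the charging tray, setting it down without dropping it. Do not disturb the bottle, the wheel or the screwdriver.

Things in the scene. Friction and masses are not known exactly. Their poses are not given: they have to be found in the camera images.
- caddy: Fixed grey battery caddy, 192 (x) x 92 (y) x 68 mm high; origin at centre of underside, z up. Yellow strip on the rim at its +x end. Open well in its top, x = -71 to +76 mm, y = -25 to 25 mm, holding the pack flush with the top. The well's floor is level, 43 mm above the bench, for x = -71 to +2.5 mm; beyond that it slopes down at 28 degrees to the +x (yellow) end wall.
- press_spot (a point): Point to press: on the caddy at x = +50 mm, y = 0, 68 mm up (level of the caddy's and the flush pack's top); axes as the caddy's. A light push here (under 3 N) rocks the pack onto the sloping floor, its top here sinking about 22 mm. It stays there by itself, tilted 28 degrees, perhaps leaning on the yellow end wall; its other end stands about 30 mm out of the well.
- pack_center (a point): Centre (half-way up) of the loose battery pack: black hard box 138 (x) x 46 (y) x 25 mm (z), top (+z) face with a blue label and white stripe. At the start its x axis lies along the caddy's +x within 1.5 degrees: its +x end (two brass contacts) is the one to press, its -x end rises.
- pack: The same battery pack; origin at the centre of its underside, same axes. Rigid, 0.2 to 0.35 kg; can be gripped firmly across its 46 mm (y).
- tray: Charging tray: fixed shallow open aluminium tray with a green floor, outside 210 (x) x 126 (y) x 16 mm high, walls 4 mm; the inner floor is 4 mm above the bench, 202 x 118 mm. Origin at the centre of its underside. The pack may lie either way round along it.
- bottle: Bystander: loose upright amber bottle, 44 mm diameter, 110 mm high; origin at the centre of its underside.
- wheel: Bystander: loose model-car wheel lying flat, black tyre and white rim, 66 mm diameter, 28 mm high; origin at the centre of its underside.
- driver: Bystander: loose screwdriver with orange handle, 170 mm long, lying on the bench along its x axis; origin about half-way along it, on the bench.
Things that resemble listed ones, but are neither listed nor needed, are in the scene too. Of the things like the pack, leave any that is orange or red; of the rest the larger one is meant.

How it is judged (in metres and radians):
On the way:
1. the pack is tipped up in its well by at least 17 degrees (angle between pack_center's own z axis and vertical above 0.3 rad and horizontal distance between pack_center and caddy below 0.03 m and height (world z) of pack_center below 0.085 m), for 0.2 s.
At the end, for the whole second after the job is handed in: The pack lies flat (within about 4.5 degrees), label up, on the floor of the charging tray, inside its walls (pack centre within 60 mm of the tray's centre, 12 to 21 mm above the tray's underside), released and at rest (angle between pack_center's own z axis and vertical below 0.08 rad and z of pack_center in the frame of tray between 0.012 and 0.021 m and horizontal distance between pack_center and tray below 0.06 m and linear speed of pack below 0.02 m/s and angular speed of pack below 0.1 rad/s); the robot touches nothing.
It fails at once if the pack is dropped or thrown (faster than 0.8 m/s, a fall of some 33 mm, with no finger on it) (linear speed of pack above 0.8 m/s and contact force between the fingers and pack below 0.05 N).
It fails at once if the bottle is moved by more than 25 mm or tipped (distance of bottle from where it was at the start of the episode above 0.025 m or angle between bottle's own z axis and vertical above 0.4 rad).
It fails at once if the wheel is moved by more than 25 mm (distance of wheel from where it was at the start of the episode above 0.025 m).
It fails at once if the screwdriver is moved by more than 25 mm (distance of driver from where it was at the start of the episode above 0.025 m).
It also fails if it takes over 51 s, if anything falls off the work surface, if the arm or the gripper's body presses on something with over 40 N, if the wrist force passes 120 N, or if a joint passes its speed limit or range.

## Robot

A 6-joint arm with a two-finger parallel gripper is mounted at the origin on the work surface. World frame = base frame: x ahead of the robot, y to its left, z up, the work surface at z = 0. Lengths are in m, angles in degrees, forces in N, time in s.
With the tool pointing down it reaches from about 0.3 to 1 m from the base axis. Payload 5.1 kg.
Tool frame: the origin (TCP) lies midway between the tips of the shut fingers; the grasp point (between the pads) lies bot.grasp_offset behind it (bot.grasp_offset is the distance from the TCP to the grasp point, in m); z points along the fingers, y is the direction in which the jaws open and shut (so a half turn about z gives the same grasp; the last joint's range is limited). The gripper opens to 95 mm and grips with 3 to 60 N. Pads are 20 mm wide; open, the fingers measure 119 mm over their backs; the gripper's body (75 mm by 180 mm) begins 59 mm behind the grasp point.
Start: joints at [67.918, 7.093, 94.555, -0, 78.352, -4.733], TCP at [0.194, 0.62, 0.215] pointing down, gripper open.
Joint ranges: [-149.61, 149.61], [-58.7, 133.49], [1.44, 155.28], [-77.14, 257.14], [18.33, 153.61], [-166.67, 166.67]. Speed limits (degrees/s): [147.25, 147.25, 180, 180, 180, 180].

## Interface

Orientations are given as [roll, pitch, yaw] about the fixed x, y, z axes, in that order (R = Rz(yaw) Ry(pitch) Rx(roll)).
In Python, from rig import bot gives the robot as it stands.
- The arm moves only by the tool arm_command, never from a script. Its argument "moves" is a list of rows, each an object of numbers: "dx", "dy", "dz": the shift along the tool's x, y, z in m; "wx", "wy", "wz": the turn, a rotation vector about the tool's x, y, z in degrees; "jaw": the opening, from 0 (shut) to 1 (fully open). In form: [{"dx": .., "dy": .., "dz": .., "wx": .., "wy": .., "wz": .., "jaw": ..}, ...]. A call has 1 to 12 rows; each row is the pose to reach, as a shift and turn from the pose measured when the call began, along the tool's axes at that moment; what a row does not reach only later rows make up. A row lasts 1/12 s, in which the tool goes at most 41.7 mm and 7.16 degrees, less where a joint would pass 70% of its speed; a pose out of reach is approached as far as the arm can. A call with a gripper value outside its range is refused whole. The fingers move at their own pace and stop on an object; "squeeze" is the grip in N (left out, the last holds). Time passes only in rows, so rows that repeat a pose let the fingers close. It gives the time, the measured TCP pose, the force and the opening at its end, in the units of the state.
- bot.sense(): the state, without advancing time (a new reading comes with each control period).
- bot.capture(name): name is "side" or "top"; returns a dict with "img" (420x560x3 uint8, red, green, blue), "range_z" (420x560 float32, m along the optical axis (not along the pixel's ray), 0 where there is no reading), "K" (3x3 intrinsics, pixels), "view" (4x4, takes a point from world to camera coordinates). Camera axes: x right, y up, looking along -z (the intrinsics and any distortion apply to the point x, -y, -z); pixel columns grow to the right and rows downward; lengths in m; the calibration is good to about 2 mm. A picture is of the moment at which its call begins.
- bot.sign_off(): hands the job in, once; it reports no verdict.
The state is a dict: "time": time; "q": joint angles; "joint_velocities": joint speeds; "joint_torque": joint torques, N m; "ee_pos": TCP position; "tcp_rot": TCP orientation; "ft_force": force on the tool from outside, world axes, zero at the start; "torque": the same for the moment, N m; "width": opening from 0.0 (shut) to 1.0 (fully open).
Only numpy, scipy, OpenCV 4.12 (cv2) and the standard library are available. Lean on these libraries where they do the work, as an engineer would, in place of code of your own. Each camera call takes 0.05 s, during which the arm holds its last target.

## Working session

There is one attempt and no reset: what is moved stays moved. The work goes in short steps, Python scripts to look and compute and a tool call to move; the robot and the scene stay as the last step left them, time stands still between calls to the robot, and variables do not carry over. Pictures are saved under pics/ and viewed, and the job is handed in when it is done.

Besides the shell and the picture viewer there is one more tool, called as name([rows], argument=value, ...), one row to a line, values as JSON. arm_command: Moves the arm, as the interface text tells. Its arguments: {"type":"object","properties":{"moves":{"type":"array","items":{"type":"object","properties":{"dx":{"type":"number"},"dy":{"type":"number"},"dz":{"type":"number"},"wx":{"type":"number"},"wy":{"type":"number"},"wz":{"type":"number"},"jaw":{"type":"number"}}}},"squeeze":{"type":"number"}},"required":["moves"]}

```bash
mkdir -p pics; python3 - <<'E'
from rig import bot
import cv2,numpy as np
print(bot.sense(), bot.grasp_offset)
for n in("top","side"):
    c=bot.capture(n); cv2.imwrite(f"pics/{n}0.png",c["img"][:,:,::-1]); np.savez(f"{n}0.npz",**c); print(c["K"],c["view"],[k for k in c])
E
```

```text
{'time': 0.0, 'q': array([ 6.79197186e+01,  7.13400248e+00,  9.46354159e+01,  3.14649870e-04,
        7.83525600e+01, -4.73266959e+00]), 'joint_velocities': array([-0.01270074,  0.02298938, -0.05102029,  0.0646313 , -0.00464943,
       -0.01213739]), 'joint_torque': array([ 1.18365537e-03, -4.17607248e+01, -3.59935248e+01,  7.74423452e-02,
        4.92614473e-02, -1.85522090e-04]), 'ee_pos': array([0.19358694, 0.61981148, 0.21336758]), 'tcp_rot': array([-1.79878463e+02, -1.03710171e-02,  1.62652313e+02]), 'ft_force': array([-0.05802812, -0.44003072,  0.7279818 ]), 'torque': array([ 0.02863565,  0.02910602, -0.0253314 ]), 'width': 0.9992580676043505} 0.0188
[[477.44706284   0.         280.728862  ]
 [  0.         477.44706284 210.72177946]
 [  0.           0.           1.        ]] [[ 0.02610632 -0.99947504  0.01918587 -0.08063633]
 [ 0.98196208  0.02923476  0.18680418 -0.54395571]
 [-0.18726701  0.01396303  0.98220981 -1.04619431]
 [ 0.          0.          0.          1.        ]] ['img', 'range_z', 'K', 'view']
[[417.99114953   0.         283.14625419]
 [  0.         417.99114953 204.56153288]
 [  0.           0.           1.        ]] [[ 0.92012918 -0.39158678  0.0047004  -0.54292337]
 [ 0.27556221  0.65593605  0.70271856 -0.15555185]
 [-0.27825846 -0.64529659  0.71145241 -1.00782337]
 [ 0.          0.          0.          1.        ]] ['img', 'range_z', 'K', 'view']
```

View pics/top0.png

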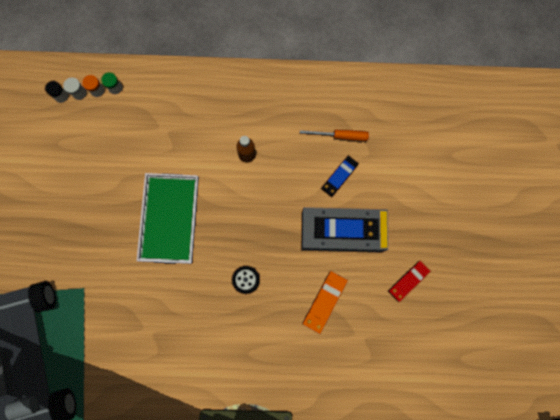

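View pics/side0.png

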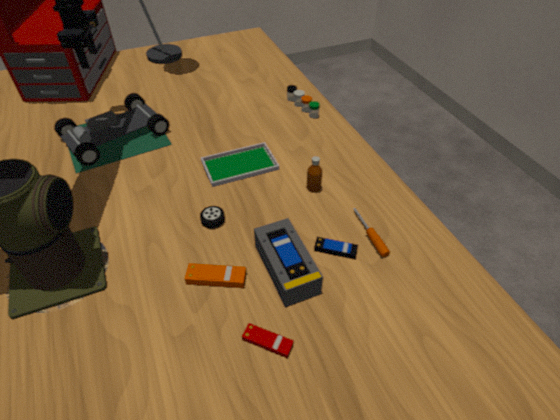

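```bash
cat > h.py <<'E'
import numpy as np,cv2
from scipy.spatial.transform import Rotation as R
def proj(c,P):
    p=c["view"]@np.append(P,1); p=p[:3]*[1,-1,-1]; q=c["K"]@p; return q[:2]/q[2]
def ray(c,u,v,z):
    d=np.linalg.inv(c["K"])@[u,v,1]; d=d*[1,-1,-1]
    V=c["view"]; Rt=V[:3,:3].T; o=-Rt@V[:3,3]; w=Rt@d
    return o+w*(z-o[2])/w[2]
def pt(c,u,v):
    z=c["range_z"][int(round(v)),int(round(u))]
    d=np.linalg.inv(c["K"])@[u,v,1]*z; d=d*[1,-1,-1]
    V=c["view"]; return V[:3,:3].T@(d-V[:3,3])
def crop(c,x0,y0,x1,y1,s,name):
    im=cv2.resize(c["img"][y0:y1,x0:x1,::-1],None,fx=s,fy=s,interpolation=cv2.INTER_CUBIC); cv2.imwrite(name,im)
def rel(s,P,rpy=None):
    T=R.from_euler("xyz",s["tcp_rot"],degrees=True)
    d=T.inv().apply(np.array(P)-s["ee_pos"])
    if rpy is None: return d
    return d,(T.inv()*R.from_euler("xyz",rpy,degrees=True)).as_rotvec(degrees=True)
E
python3 - <<'E'
from h import *
c=dict(np.load("top0.npz"))
crop(c,290,195,400,265,7,"pics/caddy.png"); crop(c,130,165,210,270,5,"pics/tray.png")
for u,v in [(310,215),(380,215),(345,214),(384,229),(350,229),(335,229),(345,247),(168,220),(330,150)]: print(u,v,pt(c,u,v).round(4))
c=dict(np.load("side0.npz"))
crop(c,245,210,330,310,6,"pics/caddyside.png")
E
```

```text
310 215 [ 0.5348 -0.1316  0.0692]
380 215 [ 0.5397 -0.2908  0.0684]
345 214 [ 0.5396 -0.2111  0.0684]
384 229 [ 0.5079 -0.2996  0.068 ]
350 229 [ 0.5053 -0.2222  0.0703]
335 229 [ 0.5043 -0.1883  0.0702]
345 247 [ 0.4648 -0.2116  0.066 ]
168 220 [0.5249 0.2021 0.0027]
330 150 [ 0.7122 -0.184   0.001 ]
```

View pics/caddy.png

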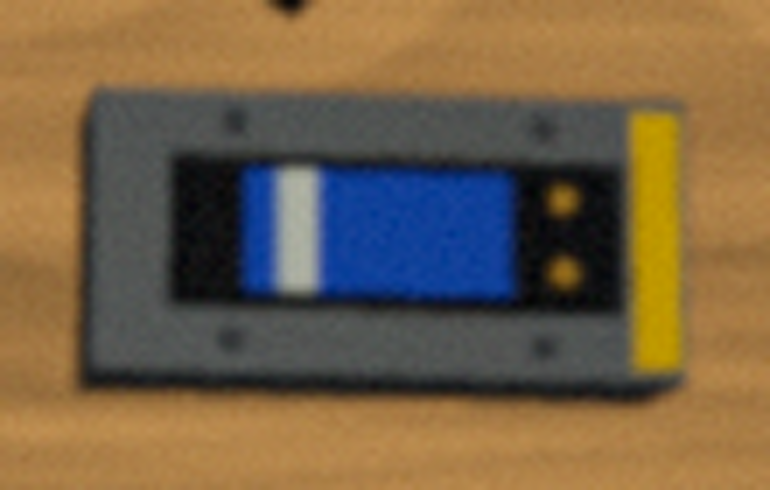

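View pics/tray.png

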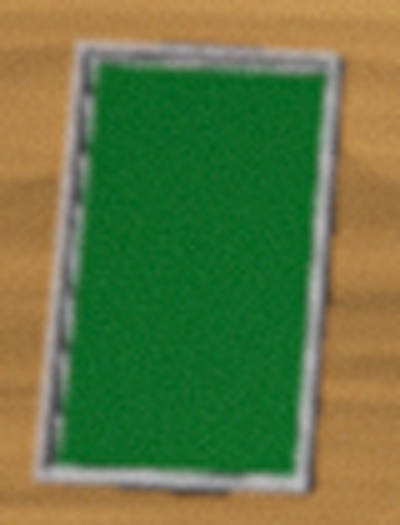

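View pics/caddyside.png

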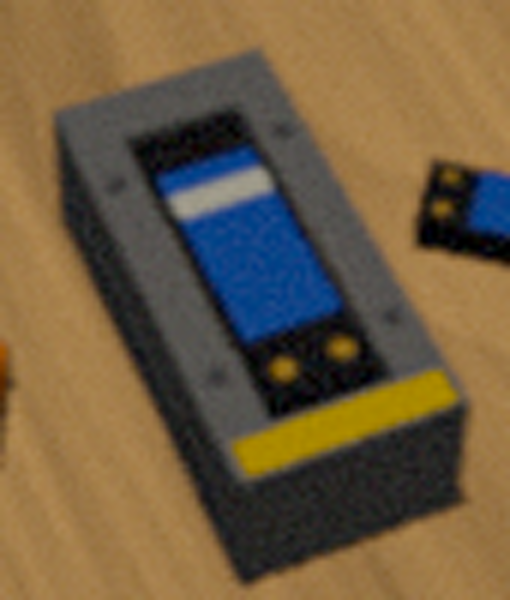

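```bash
python3 - <<'E'
from h import *
t=dict(np.load("top0.npz")); s=dict(np.load("side0.npz"))
def f(c,pts,x0,y0,k,z):
    P=np.array([ray(c,x0+(x+.5)/k-.5,y0+(y+.5)/k-.5,z) for x,y in pts])
    print(P[:,:2].round(4).tolist(),"mean",P.mean(0).round(4), [round(float(np.linalg.norm(P[i]-P[(i+1)%len(P)])),4) for i in range(len(P))])
    return P
for n,a in(("top caddy",(t,[(95,90),(683,102),(683,378),(85,373)],290,195,7,.068)),
 ("side caddy",(s,[(57,113),(258,52),(465,403),(240,480)],245,210,6,.068)),
 ("well top",(t,[(172,157),(625,165),(622,310),(170,300)],290,195,7,.068)),
 ("brass,stripe top",(t,[(562,200),(565,273),(275,293),(277,165)],290,195,7,.068)),
 ("brass,stripe side",(s,[(343,348),(283,369),(179,216),(160,185)],245,210,6,.068)),
 ("tray",(t,[(78,42),(342,55),(308,488),(37,478)],130,165,5,.016))):
    print(n); P=f(*a)
    print("dirs",np.degrees(np.arctan2(*(P[1]-P[0])[[1,0]])),np.degrees(np.arctan2(*(P[2]-P[3])[[1,0]])),np.degrees(np.arctan2(*(P[1]-P[2])[[1,0]])),np.degrees(np.arctan2(*(P[0]-P[3])[[1,0]])))
crop(s,195,140,285,190,8,"pics/trayside.png")
E
```

```text
top caddy
[[0.5521, -0.1159], [0.5538, -0.3074], [0.4637, -0.306], [0.4599, -0.1143]] mean [ 0.5074 -0.2109  0.068 ] [0.1915, 0.0901, 0.1917, 0.0922]
dirs -89.47747334920682 -88.86208058885958 -0.8988425319401431 -0.9934201457539003
side caddy
[[0.4629, -0.1182], [0.551, -0.1189], [0.5512, -0.3079], [0.4627, -0.3063]] mean [ 0.507  -0.2128  0.068 ] [0.0881, 0.189, 0.0885, 0.188]
dirs -0.4543374614568931 -1.093647615282466 90.04540977634964 89.93232689797927
well top
[[0.5307, -0.1412], [0.5324, -0.2882], [0.4851, -0.2866], [0.4841, -0.1412]] mean [ 0.5081 -0.2143  0.068 ] [0.147, 0.0474, 0.1455, 0.0466]
dirs -89.33565192372971 -89.6327685982652 -1.8815236737410157 -0.04403345019077763
brass,stripe top
[[0.5204, -0.2676], [0.4966, -0.2684], [0.4874, -0.1749], [0.5291, -0.1752]] mean [ 0.5084 -0.2215  0.068 ] [0.0238, 0.0939, 0.0417, 0.0928]
dirs -178.1763058224288 179.5253808767319 -84.39466406920029 -95.42133941077545
brass,stripe side
[[0.5205, -0.2684], [0.4962, -0.2684], [0.4882, -0.1866], [0.4872, -0.1693]] mean [ 0.498  -0.2232  0.068 ] [0.0244, 0.0822, 0.0174, 0.1046]
dirs -179.98762116255645 -86.77000298557924 -84.40865683624487 -71.40464488684856
tray
[[0.6353, 0.2616], [0.6328, 0.135], [0.4251, 0.1386], [0.4263, 0.2641]] mean [0.5299 0.1998 0.016 ] [0.1266, 0.2077, 0.1254, 0.2091]
dirs -91.12526229101621 -90.52754837439615 -0.9965530201805527 -0.6652818579996613
```

View pics/trayside.png

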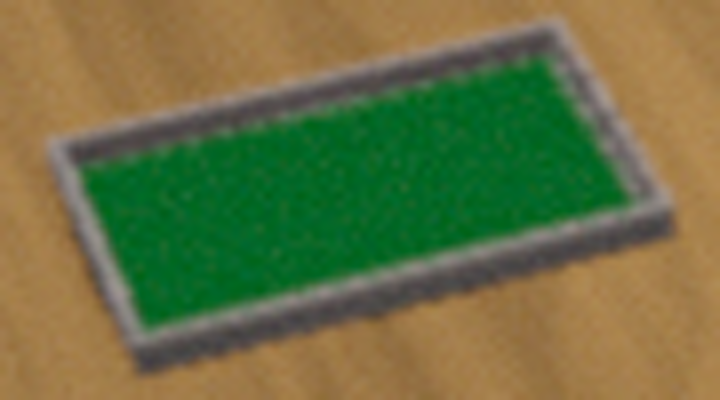

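The blue pack in the caddy (345,229) is the one meant. The other blue one (340,175) is smaller, and the orange (325,302) and red (409,281) ones are to be left. In the crop its brass contacts lie next to the yellow strip, with the stripe at the far end. Both cameras put the caddy at about (0.507, -0.212), with its +x along world -y; the sizes match. The tray is at (0.530, 0.200), long side along world x.

```bash
python3 - <<'E'
from h import *
from rig import bot
print(rel(bot.sense(),[.507,-.262,.20],[180,0,90]))
E
```

```text
(array([-0.56208219, -0.74827793,  0.01485217]), array([-9.95618749e-02,  6.31044930e-02,  7.26509757e+01]))
```

arm_command([
  {"dx":-0.562,"dy":-0.748,"dz":0.015,"wz":72.65,"jaw":0},
  {"dx":-0.562,"dy":-0.748,"dz":0.015,"wz":72.65,"jaw":0},
  {"dx":-0.562,"dy":-0.748,"dz":0.015,"wz":72.65,"jaw":0},
  {"dx":-0.562,"dy":-0.748,"dz":0.015,"wz":72.65,"jaw":0},
  {"dx":-0.562,"dy":-0.748,"dz":0.015,"wz":72.65,"jaw":0},
  {"dx":-0.562,"dy":-0.748,"dz":0.015,"wz":72.65,"jaw":0},
  {"dx":-0.562,"dy":-0.748,"dz":0.015,"wz":72.65,"jaw":0},
  {"dx":-0.562,"dy":-0.748,"dz":0.015,"wz":72.65,"jaw":0},
  {"dx":-0.562,"dy":-0.748,"dz":0.015,"wz":72.65,"jaw":0},
  {"dx":-0.562,"dy":-0.748,"dz":0.015,"wz":72.65,"jaw":0},
  {"dx":-0.562,"dy":-0.748,"dz":0.015,"wz":72.65,"jaw":0},
  {"dx":-0.562,"dy":-0.748,"dz":0.015,"wz":72.65,"jaw":0},
])

```text
validation failed for argument at $.mo...
```

```bash
python3 - <<'E'
from h import *
from rig import bot
print(rel(bot.sense(),[.507,-.262,.12],[180,0,90]))
E
```

```text
(array([-0.56209281, -0.74812452,  0.09485202]), array([-9.95618749e-02,  6.31044930e-02,  7.26509757e+01]))
```

arm_command([
  {"dx":-0.024,"dy":-0.032,"dz":0.0,"wx":0,"wy":0,"wz":5,"jaw":0},
])

```text
time: 0.18
ee_pos: [0.2056, 0.5849, 0.2119]
tcp_rot: [-179.9, -0.1, 157.8]
ft_force: [0.6, -0.5, 0.4]
width: 0.968
```

```bash
python3 - <<'E'
from h import *
from rig import bot
print(rel(bot.sense(),[.507,-.262,.20],[180,0,90]))
E
```

```text
(array([-0.59945199, -0.66987916,  0.01241214]), array([-1.65934374e-01, -4.97425102e-03,  6.77705409e+01]))
```

arm_command([
  {"dx":-0.599,"dy":-0.67,"dz":0.012,"wx":0,"wy":0,"wz":67.8,"jaw":0},
  {"dx":-0.599,"dy":-0.67,"dz":0.012,"wx":0,"wy":0,"wz":67.8,"jaw":0},
  {"dx":-0.599,"dy":-0.67,"dz":0.012,"wx":0,"wy":0,"wz":67.8,"jaw":0},
  {"dx":-0.599,"dy":-0.67,"dz":0.012,"wx":0,"wy":0,"wz":67.8,"jaw":0},
  {"dx":-0.599,"dy":-0.67,"dz":0.012,"wx":0,"wy":0,"wz":67.8,"jaw":0},
  {"dx":-0.599,"dy":-0.67,"dz":0.012,"wx":0,"wy":0,"wz":67.8,"jaw":0},
  {"dx":-0.599,"dy":-0.67,"dz":0.012,"wx":0,"wy":0,"wz":67.8,"jaw":0},
  {"dx":-0.599,"dy":-0.67,"dz":0.012,"wx":0,"wy":0,"wz":67.8,"jaw":0},
  {"dx":-0.599,"dy":-0.67,"dz":0.012,"wx":0,"wy":0,"wz":67.8,"jaw":0},
  {"dx":-0.599,"dy":-0.67,"dz":0.012,"wx":0,"wy":0,"wz":67.8,"jaw":0},
])

```text
time: 1.02
ee_pos: [0.3461, 0.1877, 0.2071]
tcp_rot: [-179.9, 0.1, 89.7]
ft_force: [1.2, -0.3, 0.2]
width: 0.286
```

```bash
python3 - <<'E'
from h import *
from rig import bot
print(rel(bot.sense(),[.507,-.262,.12],[180,0,90]))
E
```

```text
(array([-0.44876718,  0.16321185,  0.08744544]), array([-0.11659758,  0.0813137 , -0.27825159]))
```

arm_command([
  {"dx":-0.449,"dy":0.163,"dz":0.007,"wx":0,"wy":0,"wz":-0.3,"jaw":0},
  {"dx":-0.449,"dy":0.163,"dz":0.007,"wx":0,"wy":0,"wz":-0.3,"jaw":0},
  {"dx":-0.449,"dy":0.163,"dz":0.007,"wx":0,"wy":0,"wz":-0.3,"jaw":0},
  {"dx":-0.449,"dy":0.163,"dz":0.007,"wx":0,"wy":0,"wz":-0.3,"jaw":0},
  {"dx":-0.449,"dy":0.163,"dz":0.007,"wx":0,"wy":0,"wz":-0.3,"jaw":0},
  {"dx":-0.449,"dy":0.163,"dz":0.007,"wx":0,"wy":0,"wz":-0.3,"jaw":0},
  {"dx":-0.449,"dy":0.163,"dz":0.007,"wx":0,"wy":0,"wz":-0.3,"jaw":0},
  {"dx":-0.449,"dy":0.163,"dz":0.007,"wx":0,"wy":0,"wz":-0.3,"jaw":0},
  {"dx":-0.449,"dy":0.163,"dz":0.007,"wx":0,"wy":0,"wz":-0.3,"jaw":0},
  {"dx":-0.449,"dy":0.163,"dz":0.007,"wx":0,"wy":0,"wz":-0.3,"jaw":0},
  {"dx":-0.449,"dy":0.163,"dz":0.007,"wx":0,"wy":0,"wz":-0.3,"jaw":0},
  {"dx":-0.449,"dy":0.163,"dz":0.09,"wx":0,"wy":0,"wz":-0.3,"jaw":0},
])

```text
time: 2.02
ee_pos: [0.5089, -0.2599, 0.1685]
tcp_rot: [179.3, 0.7, 89.8]
ft_force: [1.0, -0.4, 1.4]
width: 0.004
```

```bash
python3 - <<'E'
from h import *
from rig import bot
print(rel(bot.sense(),[.507,-.262,.08],[180,0,90]))
E
```

```text
(array([-0.0010453 , -0.00299088,  0.08847417]), array([ 0.69373317,  0.67740337, -0.18952423]))
```

arm_command([
  {"dx":-0.001,"dy":-0.003,"dz":0.04,"wx":0.7,"wy":0.7,"wz":0,"jaw":0},
  {"dx":-0.001,"dy":-0.003,"dz":0.08,"wx":0.7,"wy":0.7,"wz":0,"jaw":0},
  {"dx":-0.001,"dy":-0.003,"dz":0.09,"wx":0.7,"wy":0.7,"wz":0,"jaw":0},
  {"dx":-0.001,"dy":-0.003,"dz":0.09,"wx":0.7,"wy":0.7,"wz":0,"jaw":0},
])

```text
time: 2.35
ee_pos: [0.5038, -0.26, 0.0737]
tcp_rot: [-179.5, -0.3, 89.8]
ft_force: [-0.5, 0.9, 0.1]
width: 0.005
```

```bash
python3 - <<'E'
from h import *
from rig import bot
s=bot.sense()
print(rel(s,[.507,-.262,.046],[180,0,90]),s["ee_pos"])
E
```

```text
(array([-0.00210081,  0.00341024,  0.02769463]), array([-0.47207612, -0.32603463, -0.20712305])) [ 0.50382544 -0.26004499  0.07373329]
```

arm_command([
  {"dx":-0.001,"dy":0.001,"dz":0.003,"wx":0,"wy":0,"wz":0,"jaw":0},
  {"dx":-0.002,"dy":0.002,"dz":0.006,"wx":0,"wy":0,"wz":0,"jaw":0},
  {"dx":-0.002,"dy":0.003,"dz":0.009,"wx":0,"wy":0,"wz":0,"jaw":0},
  {"dx":-0.002,"dy":0.003,"dz":0.012,"wx":0,"wy":0,"wz":0,"jaw":0},
  {"dx":-0.002,"dy":0.003,"dz":0.015,"wx":0,"wy":0,"wz":0,"jaw":0},
  {"dx":-0.002,"dy":0.003,"dz":0.018,"wx":0,"wy":0,"wz":0,"jaw":0},
  {"dx":-0.002,"dy":0.003,"dz":0.021,"wx":0,"wy":0,"wz":0,"jaw":0},
  {"dx":-0.002,"dy":0.003,"dz":0.024,"wx":0,"wy":0,"wz":0,"jaw":0},
  {"dx":-0.002,"dy":0.003,"dz":0.026,"wx":0,"wy":0,"wz":0,"jaw":0},
  {"dx":-0.002,"dy":0.003,"dz":0.026,"wx":0,"wy":0,"wz":0,"jaw":0},
])

```text
time: 3.18
ee_pos: [0.5076, -0.2629, 0.0504]
tcp_rot: [-179.6, -0.2, 89.8]
ft_force: [-3.4, 0.6, 12.3]
width: 0.006
```

```bash
python3 - <<'E'
from h import *
from rig import bot
c=bot.capture("side"); crop(c,225,170,345,300,5,"pics/press1.png"); print(bot.sense()["ft_force"])
E
```

```text
[-2.5358893   0.65170325 11.5983655 ]
```

View pics/press1.png

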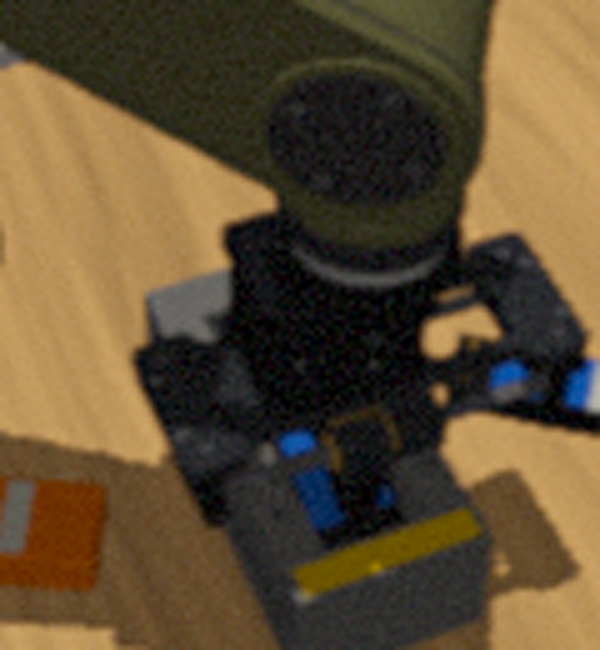

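arm_command([
  {"dx":0,"dy":0,"dz":-0.02,"wx":0,"wy":0,"wz":0,"jaw":0},
  {"dx":0,"dy":0,"dz":-0.06,"wx":0,"wy":0,"wz":0,"jaw":0},
  {"dx":0,"dy":0,"dz":-0.1,"wx":0,"wy":0,"wz":0,"jaw":0.3},
  {"dx":-0.03,"dy":0,"dz":-0.14,"wx":0,"wy":0,"wz":0,"jaw":0.72},
  {"dx":-0.07,"dy":0,"dz":-0.17,"wx":0,"wy":0,"wz":0,"jaw":0.72},
  {"dx":-0.1,"dy":0,"dz":-0.18,"wx":0,"wy":0,"wz":0,"jaw":0.72},
  {"dx":-0.1,"dy":0,"dz":-0.18,"wx":0,"wy":0,"wz":0,"jaw":0.72},
])

```text
time: 3.82
ee_pos: [0.5097, -0.3694, 0.2356]
tcp_rot: [-180.0, 0.2, 89.6]
ft_force: [0.4, 0.1, 0.8]
width: 0.299
```

```bash
python3 - <<'E'
from h import *
from rig import bot
for n in("side","top"):
    c=bot.capture(n); cv2.imwrite(f"pics/{n}2.png",c["img"][:,:,::-1]); np.savez(f"{n}2.npz",**c)
E
```

```text
(no output)
```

View pics/side2.png

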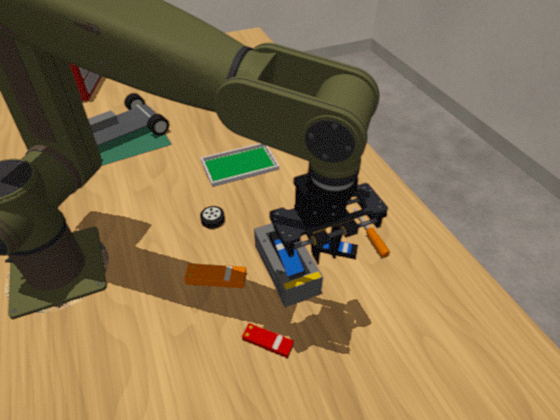

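View pics/top2.png

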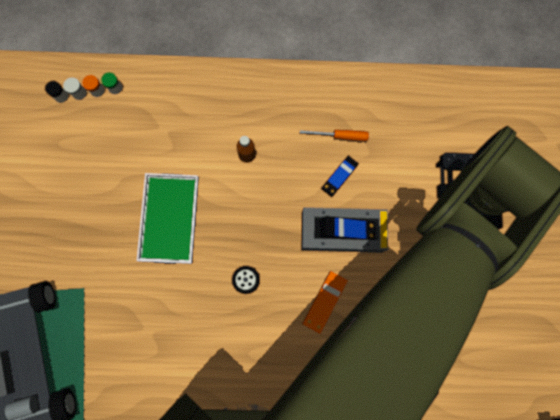

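```bash
python3 - <<'E'
from h import *
c=dict(np.load("top2.npz"))
crop(c,290,195,400,265,7,"pics/caddy2.png")
for u in range(302,392,4): print(u,pt(c,u,229).round(4), pt(c,u,224).round(4))
E
```

```text
302 [ 0.5039 -0.1147  0.0585] [ 0.5165 -0.1149  0.052 ]
306 [ 0.5025 -0.1231  0.0697] [ 0.514  -0.1229  0.069 ]
310 [ 0.5032 -0.1323  0.0666] [ 0.5146 -0.1321  0.0667]
314 [ 0.5064 -0.143   0.0473] [ 0.5184 -0.143   0.0456]
318 [ 0.5074 -0.1526  0.0431] [ 0.5188 -0.1523  0.0446]
322 [ 0.5014 -0.1577  0.0837] [ 0.513  -0.1578  0.0812]
326 [ 0.4997 -0.1651  0.0964] [ 0.5104 -0.1648  0.0989]
330 [ 0.5003 -0.1742  0.0938] [ 0.5119 -0.1745  0.0913]
334 [ 0.5016 -0.1839  0.0876] [ 0.5127 -0.1837  0.0882]
338 [ 0.502  -0.1929  0.0865] [ 0.5142 -0.1936  0.0807]
342 [ 0.5034 -0.2029  0.0788] [ 0.5153 -0.2033  0.0757]
346 [ 0.5044 -0.2126  0.0741] [ 0.516  -0.2127  0.0728]
350 [ 0.506  -0.2229  0.0655] [ 0.5175 -0.223   0.0651]
354 [ 0.5067 -0.2325  0.0628] [ 0.518  -0.2323  0.064 ]
358 [ 0.5078 -0.2425  0.0576] [ 0.5189 -0.2421  0.0602]
362 [ 0.509  -0.2528  0.0516] [ 0.5206 -0.2528  0.0517]
366 [ 0.5099 -0.2628  0.0476] [ 0.5211 -0.2623  0.0505]
370 [ 0.5111 -0.2733  0.0413] [ 0.5228 -0.2733  0.0418]
374 [ 0.5125 -0.284   0.0346] [ 0.5246 -0.2846  0.0325]
378 [ 0.5082 -0.287   0.0632] [ 0.5195 -0.2869  0.0643]
382 [ 0.5081 -0.2955  0.0658] [ 0.5194 -0.2954  0.0669]
386 [ 0.5081 -0.3043  0.0673] [ 0.5191 -0.3038  0.0699]
390 [ 0.5189 -0.3298  0.0006] [ 0.531 -0.33   0.001]
```

View pics/caddy2.png

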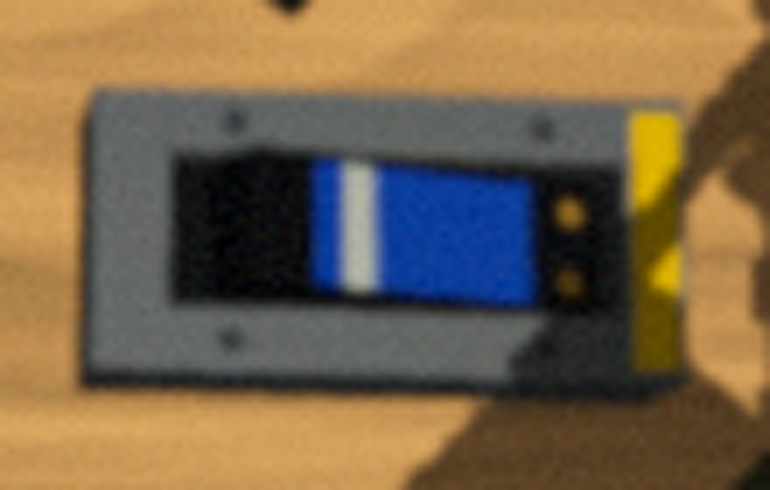

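```bash
cat > fit.py <<'E'
from h import *
c=dict(np.load("top2.npz"))
V=c["view"];Rt=V[:3,:3].T;o=-Rt@V[:3,3]
n=np.array([0,-np.sin(np.radians(28)),np.cos(np.radians(28))]); p0=np.array([.507,-.2126,.0735])
P=[]
for u in range(334,366):
  for v in range(221,236): P.append(pt(c,u,v))
P=np.array(P); A=np.c_[P[:,:2],np.ones(len(P))]; k=np.linalg.lstsq(A,P[:,2],rcond=None)[0]
print("plane",k,"slope deg",np.degrees(np.arctan(k[:2]))); 
p0=np.array([.507,-.21,A[0]@k*0+k@[.507,-.21,1]]); n=np.array([-k[0]*0,-k[1],1]); n/=np.linalg.norm(n)
print(p0)
def q(x,y):
    u=290+(x+.5)/7-.5; v=195+(y+.5)/7-.5
    d=Rt@(np.linalg.inv(c["K"])@[u,v,1]*[1,-1,-1]); return o+d*(n@(p0-o))/(n@d)
for x,y in [(313,158),(310,291),(537,182),(533,305),(570,215),(570,283),(342,160),(340,291),(258,152),(250,300)]: print(x,y,q(x,y).round(4))
E
python3 fit.py
```

```text
plane [-9.05037580e-05  5.32221296e-01  1.86098350e-01] slope deg [-5.18548335e-03  2.80228589e+01]
[ 0.507      -0.21        0.07428599]
313 158 [ 0.5282 -0.1843  0.088 ]
310 291 [ 0.4855 -0.1835  0.0884]
537 182 [ 0.5299 -0.264   0.0456]
533 305 [ 0.4888 -0.2622  0.0465]
570 215 [ 0.5203 -0.2761  0.0391]
570 283 [ 0.4975 -0.2759  0.0392]
342 160 [ 0.5287 -0.1943  0.0827]
340 291 [ 0.4865 -0.1937  0.0829]
258 152 [ 0.5278 -0.1657  0.0979]
250 300 [ 0.4807 -0.1634  0.0991]
```

```bash
cat > tg.py <<'E'
from h import *
from rig import bot
def tilt(yaw,a): # tool-down with yaw, then turned about own y by a
    return (R.from_euler("xyz",[180,0,yaw],degrees=True)*R.from_euler("y",a,degrees=True))
def go(P,yaw,a,back=0):
    s=bot.sense(); T=R.from_euler("xyz",s["tcp_rot"],degrees=True); t=tilt(yaw,a)
    P=np.array(P)-back*t.apply([0,0,1])
    print("d",T.inv().apply(P-s["ee_pos"]).round(4),"w",(T.inv()*t).as_rotvec(degrees=True).round(2),"zaxis",t.apply([0,0,1]).round(3), s["ee_pos"].round(4),s["tcp_rot"].round(2),round(s["width"],3))
E
python3 -c "
from tg import *
go([.5065,-.162,.077],90.8,28,.08)"
```

```text
d [ 0.1655 -0.0021  0.0839] w [-0.03 27.83 -1.18] zaxis [-0.007  0.469 -0.883] [ 0.5086 -0.3653  0.231 ] [-1.7969e+02 -1.7000e-01  8.9670e+01] 0.383
```

arm_command([
  {"dx":0.04,"dy":-0.001,"dz":0.01,"wx":0,"wy":7,"wz":-0.3,"jaw":0.72},
  {"dx":0.08,"dy":-0.002,"dz":0.03,"wx":0,"wy":14,"wz":-0.6,"jaw":0.72},
  {"dx":0.12,"dy":-0.002,"dz":0.05,"wx":0,"wy":21,"wz":-1,"jaw":0.72},
  {"dx":0.15,"dy":-0.002,"dz":0.07,"wx":0,"wy":27.8,"wz":-1.2,"jaw":0.72},
  {"dx":0.165,"dy":-0.002,"dz":0.084,"wx":0,"wy":27.8,"wz":-1.2,"jaw":0.72},
  {"dx":0.165,"dy":-0.002,"dz":0.084,"wx":0,"wy":27.8,"wz":-1.2,"jaw":0.72},
  {"dx":0.165,"dy":-0.002,"dz":0.084,"wx":0,"wy":27.8,"wz":-1.2,"jaw":0.72},
  {"dx":0.165,"dy":-0.002,"dz":0.084,"wx":0,"wy":27.8,"wz":-1.2,"jaw":0.72},
])

```text
time: 4.58
ee_pos: [0.5075, -0.2, 0.1483]
tcp_rot: [180.0, -27.9, 90.9]
ft_force: [-1.1, -0.6, 1.0]
width: 0.721
```

```bash
python3 - <<'E'
from tg import *
go([.5065,-.162,.077],90.8,28,0)
c=bot.capture("side"); crop(c,225,170,345,300,5,"pics/pre3.png")
E
```

```text
d [ 0.0002 -0.0004  0.0807] w [-0.01  0.08  0.07] zaxis [-0.007  0.469 -0.883] [ 0.5075 -0.2     0.1483] [179.97 -27.92  90.88] 0.721
```

View pics/pre3.png

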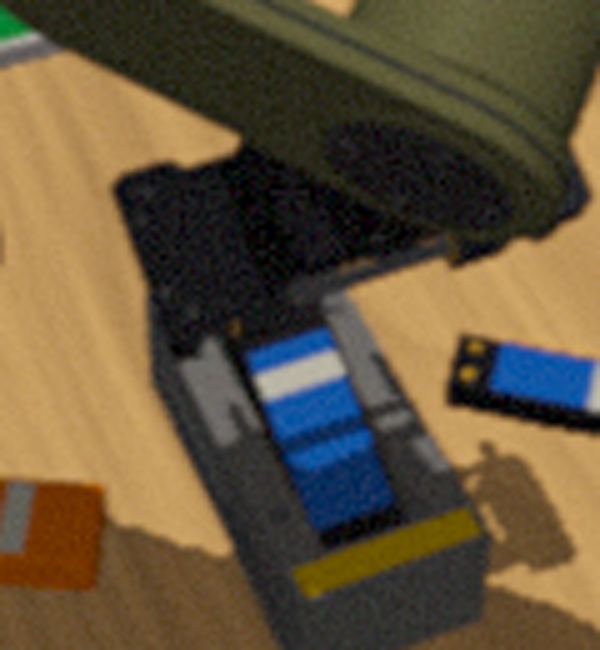

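The side view shows the gripper tilted in line with the pack, with the label centred under it and the raised end at about (285,345). I'll go in along the tool axis.

arm_command([
  {"dx":0,"dy":0,"dz":0.02,"wx":0,"wy":0,"wz":0,"jaw":0.72},
  {"dx":0,"dy":0,"dz":0.04,"wx":0,"wy":0,"wz":0,"jaw":0.72},
  {"dx":0,"dy":0,"dz":0.055,"wx":0,"wy":0,"wz":0,"jaw":0.72},
  {"dx":0,"dy":0,"dz":0.065,"wx":0,"wy":0,"wz":0,"jaw":0.72},
  {"dx":0,"dy":0,"dz":0.073,"wx":0,"wy":0,"wz":0,"jaw":0.72},
  {"dx":0,"dy":0,"dz":0.079,"wx":0,"wy":0,"wz":0,"jaw":0.72},
  {"dx":0,"dy":0,"dz":0.08,"wx":0,"wy":0,"wz":0,"jaw":0.72},
  {"dx":0,"dy":0,"dz":0.08,"wx":0,"wy":0,"wz":0,"jaw":0.72},
])

```text
time: 5.3
ee_pos: [0.5078, -0.1635, 0.0786]
tcp_rot: [179.9, -27.8, 90.9]
ft_force: [0.4, 0.3, -1.0]
width: 0.718
```

```bash
python3 - <<'E'
from tg import *
go([.5065,-.162,.077],90.8,28,0); print(bot.sense()["ft_force"])
E
```

```text
d [ 0.0006 -0.0012  0.0021] w [0.1  0.16 0.1 ] zaxis [-0.007  0.469 -0.883] [ 0.5078 -0.1635  0.0786] [179.85 -27.84  90.91] 0.718
[ 0.37399854  0.29560005 -1.01775683]
```

No contact yet and 2 mm short of the target; next I'll close.

arm_command([
  {"dx":0,"dy":-0.001,"dz":0.002,"wx":0,"wy":0,"wz":0,"jaw":0.6},
  {"dx":0,"dy":-0.001,"dz":0.002,"wx":0,"wy":0,"wz":0,"jaw":0.5},
  {"dx":0,"dy":-0.001,"dz":0.002,"wx":0,"wy":0,"wz":0,"jaw":0.4},
  {"dx":0,"dy":-0.001,"dz":0.002,"wx":0,"wy":0,"wz":0,"jaw":0.4},
  {"dx":0,"dy":-0.001,"dz":0.002,"wx":0,"wy":0,"wz":0,"jaw":0.3},
  {"dx":0,"dy":-0.001,"dz":0.002,"wx":0,"wy":0,"wz":0,"jaw":0.3},
  {"dx":0,"dy":-0.001,"dz":0.002,"wx":0,"wy":0,"wz":0,"jaw":0.3},
  {"dx":0,"dy":-0.001,"dz":0.002,"wx":0,"wy":0,"wz":0,"jaw":0.3},
], squeeze=55)

```text
time: 5.97
ee_pos: [0.5072, -0.1627, 0.0773]
tcp_rot: [179.8, -27.8, 90.9]
ft_force: [2.9, 0.0, 2.0]
width: 0.48
```

arm_command([
  {"dx":0.005,"dy":0,"dz":-0.001,"wx":0,"wy":0,"wz":0,"jaw":0.3},
  {"dx":0.01,"dy":0,"dz":-0.008,"wx":0,"wy":0,"wz":0,"jaw":0.3},
  {"dx":0.015,"dy":0,"dz":-0.018,"wx":0,"wy":0,"wz":0,"jaw":0.3},
  {"dx":0.02,"dy":0,"dz":-0.028,"wx":0,"wy":0,"wz":0,"jaw":0.3},
  {"dx":0.026,"dy":0,"dz":-0.04,"wx":0,"wy":0,"wz":0,"jaw":0.3},
  {"dx":0.034,"dy":0,"dz":-0.055,"wx":0,"wy":0,"wz":0,"jaw":0.3},
  {"dx":0.043,"dy":0,"dz":-0.072,"wx":0,"wy":0,"wz":0,"jaw":0.3},
  {"dx":0.052,"dy":0,"dz":-0.09,"wx":0,"wy":0,"wz":0,"jaw":0.3},
  {"dx":0.062,"dy":0,"dz":-0.108,"wx":0,"wy":0,"wz":0,"jaw":0.3},
  {"dx":0.07,"dy":0,"dz":-0.124,"wx":0,"wy":0,"wz":0,"jaw":0.3},
  {"dx":0.075,"dy":0,"dz":-0.132,"wx":0,"wy":0,"wz":0,"jaw":0.3},
  {"dx":0.075,"dy":0,"dz":-0.132,"wx":0,"wy":0,"wz":0,"jaw":0.3},
])

```text
time: 6.97
ee_pos: [0.5078, -0.1588, 0.2328]
tcp_rot: [179.5, -27.6, 91.1]
ft_force: [1.2, -0.9, -3.3]
width: 0.48
```

```bash
python3 - <<'E'
from tg import *
for n in("side","top"):
    c=bot.capture(n); cv2.imwrite(f"pics/{n}4.png",c["img"][:,:,::-1])
print(bot.sense()["ft_force"])
go([.46,-.0,.24],135,0); go([.472,.2,.24],179.2,0)
E
```

```text
[ 0.4152559  -0.09167902 -2.75260092]
d [ 0.1456 -0.0441  0.0642] w [ 10.89 -26.31 -43.23] zaxis [ 0.  0. -1.] [ 0.5065 -0.1581  0.2291] [179.77 -27.79  90.94] 0.481
d [ 0.3223 -0.0292  0.1574] w [ 21.55 -21.86 -86.43] zaxis [ 0.  0. -1.] [ 0.5065 -0.1581  0.2291] [179.77 -27.79  90.94] 0.481
```

View pics/side4.png

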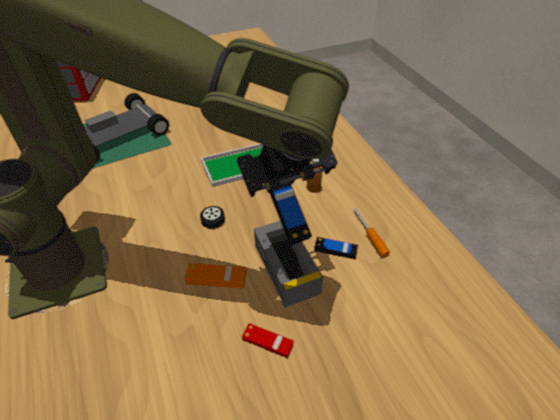

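View pics/top4.png

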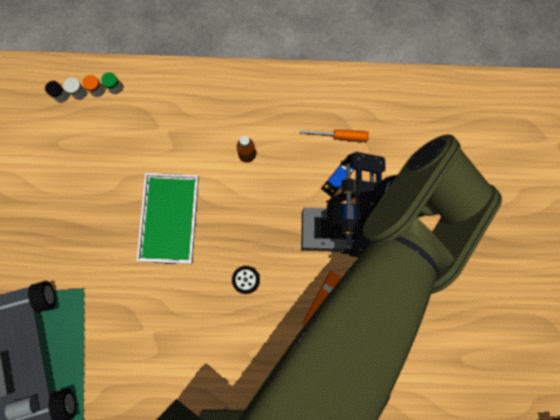

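arm_command([
  {"dx":0.015,"dy":-0.004,"dz":0.006,"wx":1,"wy":-2.6,"wz":-4.3,"jaw":0.3},
  {"dx":0.03,"dy":-0.009,"dz":0.013,"wx":2.2,"wy":-5.2,"wz":-8.6,"jaw":0.3},
  {"dx":0.045,"dy":-0.013,"dz":0.019,"wx":3.3,"wy":-7.9,"wz":-13,"jaw":0.3},
  {"dx":0.06,"dy":-0.018,"dz":0.026,"wx":4.4,"wy":-10.5,"wz":-17.3,"jaw":0.3},
  {"dx":0.075,"dy":-0.022,"dz":0.032,"wx":5.4,"wy":-13.2,"wz":-21.6,"jaw":0.3},
  {"dx":0.09,"dy":-0.026,"dz":0.039,"wx":6.5,"wy":-15.8,"wz":-26,"jaw":0.3},
  {"dx":0.105,"dy":-0.031,"dz":0.045,"wx":7.6,"wy":-18.4,"wz":-30.3,"jaw":0.3},
  {"dx":0.12,"dy":-0.035,"dz":0.052,"wx":8.7,"wy":-21,"wz":-34.6,"jaw":0.3},
  {"dx":0.133,"dy":-0.04,"dz":0.058,"wx":9.8,"wy":-23.7,"wz":-38.9,"jaw":0.3},
  {"dx":0.145,"dy":-0.044,"dz":0.064,"wx":10.9,"wy":-26.3,"wz":-43.2,"jaw":0.3},
  {"dx":0.145,"dy":-0.044,"dz":0.064,"wx":10.9,"wy":-26.3,"wz":-43.2,"jaw":0.3},
])

```text
time: 7.98
ee_pos: [0.4581, 0.0026, 0.2381]
tcp_rot: [-179.9, -0.2, 135.3]
ft_force: [0.7, 0.9, -3.1]
width: 0.482
```

```bash
python3 - <<'E'
from tg import *
go([.472,.2,.14],179.2,0)
E
```

```text
d [0.1286 0.1503 0.0983] w [-1.000e-02 -2.100e-01 -4.387e+01] zaxis [ 0.  0. -1.] [0.4581 0.0026 0.2381] [-179.91   -0.19  135.33] 0.482
```

arm_command([
  {"dx":0.013,"dy":0.015,"dz":0,"wx":0,"wy":0,"wz":-4.4,"jaw":0.3},
  {"dx":0.026,"dy":0.03,"dz":0,"wx":0,"wy":0,"wz":-8.8,"jaw":0.3},
  {"dx":0.039,"dy":0.045,"dz":0,"wx":0,"wy":0,"wz":-13.2,"jaw":0.3},
  {"dx":0.052,"dy":0.06,"dz":0.01,"wx":0,"wy":0,"wz":-17.5,"jaw":0.3},
  {"dx":0.064,"dy":0.075,"dz":0.02,"wx":0,"wy":0,"wz":-22,"jaw":0.3},
  {"dx":0.077,"dy":0.09,"dz":0.035,"wx":0,"wy":0,"wz":-26.3,"jaw":0.3},
  {"dx":0.09,"dy":0.105,"dz":0.05,"wx":0,"wy":0,"wz":-30.7,"jaw":0.3},
  {"dx":0.103,"dy":0.12,"dz":0.065,"wx":0,"wy":0,"wz":-35,"jaw":0.3},
  {"dx":0.116,"dy":0.135,"dz":0.08,"wx":0,"wy":0,"wz":-39.5,"jaw":0.3},
  {"dx":0.129,"dy":0.15,"dz":0.098,"wx":0,"wy":-0.2,"wz":-43.9,"jaw":0.3},
  {"dx":0.129,"dy":0.15,"dz":0.098,"wx":0,"wy":-0.2,"wz":-43.9,"jaw":0.3},
  {"dx":0.129,"dy":0.15,"dz":0.098,"wx":0,"wy":-0.2,"wz":-43.9,"jaw":0.3},
])

```text
time: 8.98
ee_pos: [0.4696, 0.1996, 0.1373]
tcp_rot: [-179.9, -0.4, 179.2]
ft_force: [0.4, -0.6, -3.7]
width: 0.481
```

```bash
python3 - <<'E'
from tg import *
go([.472,.2,.06],179.2,0)
c=bot.capture("side"); np.savez("side5.npz",**c); crop(c,180,70,330,200,5,"pics/side5.png")
c=bot.capture("top"); np.savez("top5.npz",**c); crop(c,120,150,270,280,5,"pics/top5.png")
E
```

```text
d [-0.0029  0.0006  0.0773] w [-0.13 -0.39  0.01] zaxis [ 0.  0. -1.] [0.4696 0.1996 0.1373] [-179.87   -0.39  179.21] 0.481
```

View pics/side5.png

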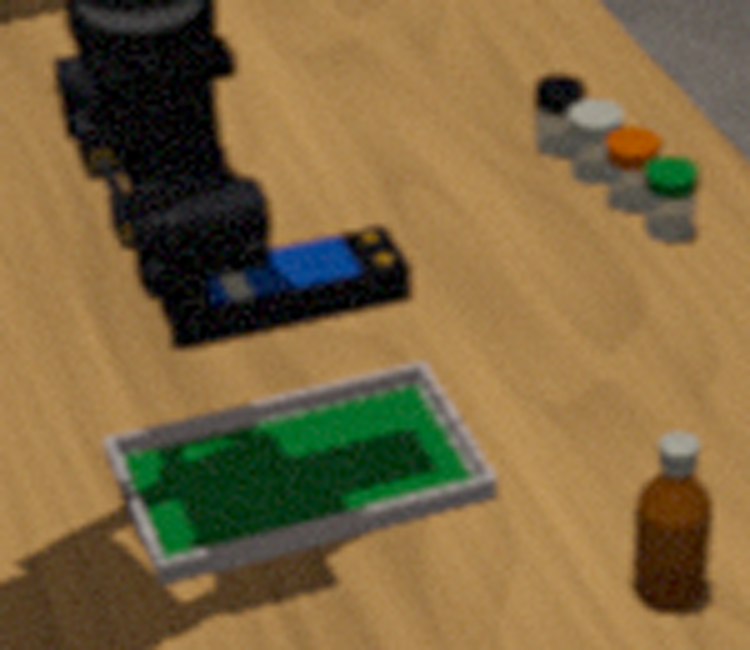

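View pics/top5.png

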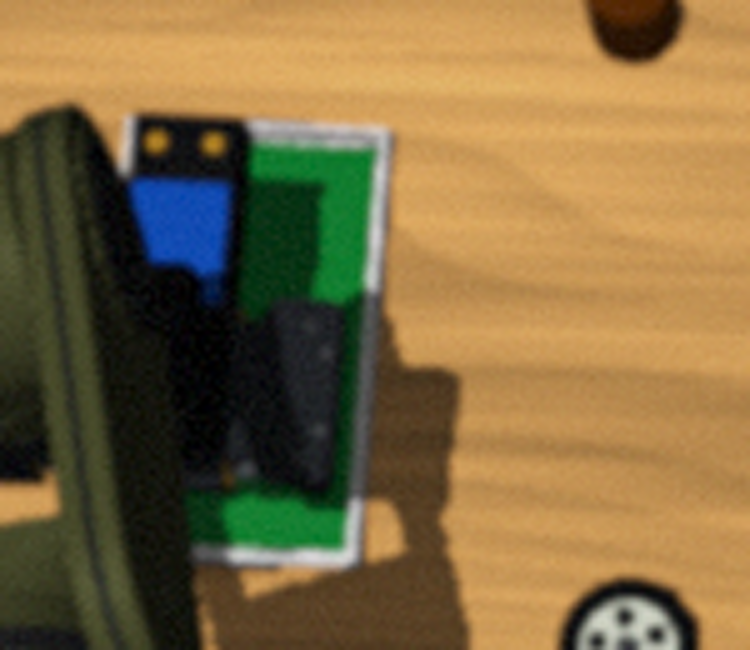

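```bash
python3 - <<'E'
from h import *
c=dict(np.load("top5.npz"))
P=np.array([pt(c,u,v) for u in range(149,166) for v in range(176,206)])
P=P[(P[:,2]>.12)&(P[:,2]<.18)]
for _ in range(3):
    A=np.c_[P[:,:2],np.ones(len(P))];k=np.linalg.lstsq(A,P[:,2],rcond=None)[0]; r=P[:,2]-A@k; P=P[abs(r)<.005]
print(len(P),np.degrees(np.arctan(k[:2])), k@[.53,.2,1], P.min(0),P.max(0))
for x,y in[(158,142),(213,144)]: print(ray(c,120+(x+.5)/5-.5,150+(y+.5)/5-.5,.156).round(4))
E
```

```text
466 [-1.28300113 -0.22089177] 0.15767236501428372 [0.53016405 0.17623675 0.1525496 ] [0.59341583 0.21432381 0.16170301]
[0.5878 0.2091 0.156 ]
[0.5877 0.1862 0.156 ]
```

Held and nearly level (1.3° droop at the brass end), centred over the tray within 5 mm. I'll lower it now.

arm_command([
  {"dx":0,"dy":0,"dz":0.02,"wx":0,"wy":0,"wz":0,"jaw":0.3},
  {"dx":0,"dy":0,"dz":0.04,"wx":0,"wy":0,"wz":0,"jaw":0.3},
  {"dx":0,"dy":0,"dz":0.06,"wx":0,"wy":0,"wz":0,"jaw":0.3},
  {"dx":0,"dy":0,"dz":0.08,"wx":0,"wy":0,"wz":0,"jaw":0.3},
  {"dx":0,"dy":0,"dz":0.095,"wx":0,"wy":0,"wz":0,"jaw":0.3},
  {"dx":0,"dy":0,"dz":0.105,"wx":0,"wy":0,"wz":0,"jaw":0.3},
  {"dx":0,"dy":0,"dz":0.112,"wx":0,"wy":0,"wz":0,"jaw":0.3},
  {"dx":0,"dy":0,"dz":0.117,"wx":0,"wy":0,"wz":0,"jaw":0.3},
  {"dx":0,"dy":0,"dz":0.12,"wx":0,"wy":0,"wz":0,"jaw":0.3},
  {"dx":0,"dy":0,"dz":0.12,"wx":0,"wy":0,"wz":0,"jaw":0.3},
])

```text
time: 9.92
ee_pos: [0.4715, 0.1991, 0.0201]
tcp_rot: [-180.0, -0.1, 179.1]
ft_force: [0.6, -0.1, -3.5]
width: 0.48
```

arm_command([
  {"dx":0,"dy":0,"dz":0.002,"wx":0,"wy":0,"wz":0,"jaw":0.3},
  {"dx":0,"dy":0,"dz":0.004,"wx":0,"wy":0,"wz":0,"jaw":0.3},
  {"dx":0,"dy":0,"dz":0.006,"wx":0,"wy":0,"wz":0,"jaw":0.3},
  {"dx":0,"dy":0,"dz":0.008,"wx":0,"wy":0,"wz":0,"jaw":0.3},
  {"dx":0,"dy":0,"dz":0.009,"wx":0,"wy":0,"wz":0,"jaw":0.3},
  {"dx":0,"dy":0,"dz":0.009,"wx":0,"wy":0,"wz":0,"jaw":0.3},
])

```text
time: 10.42
ee_pos: [0.4715, 0.1992, 0.0111]
tcp_rot: [-180.0, -0.1, 179.1]
ft_force: [-0.7, -0.2, -2.0]
width: 0.474
```

arm_command([
  {"dx":0,"dy":0,"dz":0.001,"wx":0,"wy":0,"wz":0,"jaw":0.3},
  {"dx":0,"dy":0,"dz":0.002,"wx":0,"wy":0,"wz":0,"jaw":0.3},
  {"dx":0,"dy":0,"dz":0.002,"wx":0,"wy":0,"wz":0,"jaw":0.3},
])

```text
time: 10.67
ee_pos: [0.4719, 0.1993, 0.0105]
tcp_rot: [-180.0, -0.1, 179.1]
ft_force: [-4.3, -0.4, 6.0]
width: 0.479
```

Now in contact (the force went from -3.5 to +6 N). I'll release with a partial opening to clear the tray walls, then raise the gripper.

arm_command([
  {"dx":0,"dy":0,"dz":0,"wx":0,"wy":0,"wz":0,"jaw":0.52},
  {"dx":0,"dy":0,"dz":0,"wx":0,"wy":0,"wz":0,"jaw":0.6},
  {"dx":0,"dy":0,"dz":0,"wx":0,"wy":0,"wz":0,"jaw":0.68},
  {"dx":0,"dy":0,"dz":0,"wx":0,"wy":0,"wz":0,"jaw":0.68},
  {"dx":0,"dy":0,"dz":0,"wx":0,"wy":0,"wz":0,"jaw":0.68},
  {"dx":0,"dy":0,"dz":0,"wx":0,"wy":0,"wz":0,"jaw":0.68},
])

```text
time: 11.17
ee_pos: [0.4719, 0.1993, 0.0104]
tcp_rot: [-180.0, -0.1, 179.1]
ft_force: [-0.2, -0.8, 0.4]
width: 0.677
```

arm_command([
  {"dx":0,"dy":0,"dz":-0.015,"wx":0,"wy":0,"wz":0,"jaw":0.68},
  {"dx":0,"dy":0,"dz":-0.04,"wx":0,"wy":0,"wz":0,"jaw":0.68},
  {"dx":0,"dy":0,"dz":-0.08,"wx":0,"wy":0,"wz":0,"jaw":0.68},
  {"dx":0,"dy":0,"dz":-0.12,"wx":0,"wy":0,"wz":0,"jaw":0.68},
  {"dx":0.03,"dy":-0.02,"dz":-0.16,"wx":0,"wy":0,"wz":0,"jaw":0.68},
  {"dx":0.05,"dy":0.03,"dz":-0.2,"wx":0,"wy":0,"wz":0,"jaw":0.68},
  {"dx":0.06,"dy":0.06,"dz":-0.22,"wx":0,"wy":0,"wz":0,"jaw":0.68},
  {"dx":0.07,"dy":0.1,"dz":-0.22,"wx":0,"wy":0,"wz":0,"jaw":0.68},
  {"dx":0.07,"dy":0.14,"dz":-0.22,"wx":0,"wy":0,"wz":0,"jaw":0.68},
  {"dx":0.07,"dy":0.18,"dz":-0.22,"wx":0,"wy":0,"wz":0,"jaw":0.68},
  {"dx":0.07,"dy":0.2,"dz":-0.22,"wx":0,"wy":0,"wz":0,"jaw":0.68},
  {"dx":0.07,"dy":0.2,"dz":-0.22,"wx":0,"wy":0,"wz":0,"jaw":0.68},
])

```text
time: 12.17
ee_pos: [0.4044, 0.4056, 0.2301]
tcp_rot: [179.9, -0.1, 179.4]
ft_force: [-0.1, -1.0, 0.2]
width: 0.681
```

```bash
python3 - <<'E'
from h import *
from rig import bot
for n in("top","side"):
    c=bot.capture(n); np.savez(n+"6.npz",**c); cv2.imwrite(f"pics/{n}6.png",c["img"][:,:,::-1])
E
```

```text
(no output)
```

View pics/top6.png

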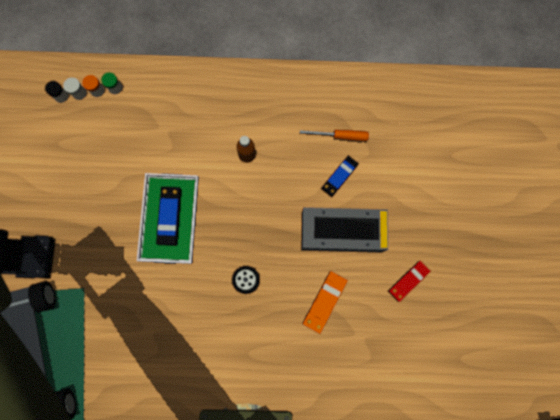

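View pics/side6.png

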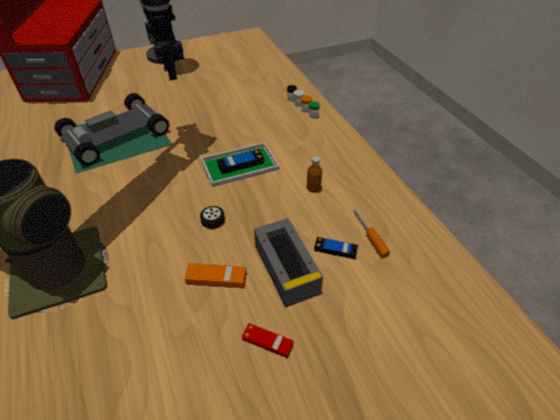

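```bash
python3 - <<'E'
from h import *
from rig import bot
c=dict(np.load("top6.npz"))
P=np.array([pt(c,u,v) for u in range(162,177) for v in range(192,240)])
A=np.c_[P[:,:2],np.ones(len(P))];k=np.linalg.lstsq(A,P[:,2],rcond=None)[0]
print("tilt",np.degrees(np.arctan(k[:2])),"centre",ray(c,168.5,215.5,.029),"top z",np.median(P[:,2]), bot.sense()["ft_force"])
for n in("top","side"):
    a=np.load(n+"0.npz")["img"].astype(int);b=np.load(n+"6.npz")["img"].astype(int)
    for nm,(x,y) in {"top":dict(bottle=(246,148),wheel=(246,279),driver=(335,135)),"side":dict(bottle=(315,175),wheel=(212,217),driver=(370,235))}[n].items():
        print(n,nm,abs(a-b)[y-15:y+15,x-20:x+20].mean().round(2))
print(bot.sign_off())
E
```

```text
tilt [ -1.72689568 -69.8667351 ] centre [0.53124171 0.19585685 0.029     ] top z 0.029818298384791497 [-0.46145744 -0.14012224 -0.23717315]
top bottle 6.45
top wheel 6.32
top driver 6.52
side bottle 4.13
side wheel 4.53
side driver 3.78
the job is handed in; nothing more can be done
None
```

The pack was tipped, taken by its raised end and set down flat, label up, in the charging tray. I handed the job in with the gripper clear at about 12 s of the 51 s allowed; no verdict was given.

**What I did:**
- I pressed the yellow end with the shut fingers (11–12 N at the bottom of the press), and the pack stayed tilted at 28.0°.
- I gripped the raised end with the tool tilted to match, then lifted the pack out, levelled it and turned it 90°.
- I lowered it until it touched, opened the fingers partway to clear the tray walls, and backed off.

**Last checks:**
- **Position:** the pack is within about 5 mm of the tray centre. Its top is 29.8 mm above the bench, against 29 mm expected, so it lies on the tray floor.
- **Flatness:** my last tilt fit gave -1.7° along the pack's length but a nonsensical -70° across it. I take that as missing depth readings in the fit window, but I did not repeat the fit. The height and both pictures agree with the pack lying flat.
- **Bystanders:** the bottle, wheel and screwdriver appear at the same pixels as at the start in both pictures. The image differences around them were small and about equal, which looks like noise.

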